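# Turn over the job marker of the finished panel

## Robot

A 6-joint arm with a two-finger parallel gripper is mounted at the origin on the work surface. World frame = base frame: x ahead of the robot, y to its left, z up, the work surface at z = 0. Lengths are in m, angles in rad, forces in N, time in s.
With the tool pointing down it reaches from about 0.275 to 0.75 m from the base axis. Payload 10.2 kg.
Tool frame: the origin (TCP) lies between the finger pads; the fingertips stand 25 mm ahead of it and the grasp point (between the pads) lies 6 mm ahead of it; z points along the fingers, x is the direction in which the jaws open and shut, and the axes are right-handed (so a half turn about z gives the same grasp; the last joint's range is limited). The gripper opens to 85 mm and grips with 20 to 120 N. Pads are 22 mm wide; open, the fingers measure 114 mm over their backs; the gripper's body (76 mm by 85 mm) begins 54 mm behind the grasp point. The pads swing forward as they close: fully open they stand 13 mm farther back than shut.
Start: joints at [-1.353, 0.313, 1.498, -0, 1.331, -0.223], TCP at [0.224, -0.475, 0.256] pointing down, gripper open.
Joint ranges: [-2.94, 2.94], [-0.97, 2.17], [0.19, 2.56], [-1.23, 4.37], [0.02, 3.11], [-2.88, 2.88]. Speed limits (rad/s): [2.39, 2.39, 3.01, 3.14, 3.14, 3.14].

## Interface

Orientations are given as a unit quaternion [x, y, z, w].
In Python, from station import bot gives the robot as it stands. Calls block until the motion is done:
- bot.reach(position, orientation): joint-space move of the TCP to a pose.
- bot.move_linear(position, rot=None, speed=0.15): straight line of the TCP; rot=None keeps the orientation; speed is the mean speed in m/s.
- bot.set_joints(angles): joint-space move.
- bot.command_gripper(opening): finger opening in m; the grip force is fixed at half the most; returns when the fingers have stopped.
- bot.sleep(seconds).
- bot.ik(position, orientation): joint angles nearest the present ones, or None.
- bot.state(): the state.
- bot.camera(name): name is "scene" or "top"; returns a dict with "color" (480x640x3 uint8, red, green, blue), "camera_matrix" (3x3 intrinsics, pixels), "eye" and "attitude" of the camera in the world. Camera axes: x right, y down, z forward; pixel columns grow to the right and rows downward; lengths in m; the calibration is good to about 2 mm. A picture is of the moment at which its call begins. There is no depth.
A pose or a line that the arm cannot do raises bot.MotionError and nothing moves.
- bot.hand_in(): hands the job in, once; it reports no verdict.
Trained networks look in a picture, given as the dict that the camera call returned (one of the last four; its "shot" number tells which), for a name from the list of things; names that differ only in an ending like _2 or _b are one class to them, and where a whole thing is asked for, a point or a joint stands for the part that bears it (a point fixed in the world has none). Each returns a list of dicts, best first, with "conf" (0 to 1); they miss things now and then, are a little off and sometimes report something else, mostly with a low value. They report only what shows in the picture. A call takes as long as a camera call.
- bot.silhouettes(picture, name): "region" (480x640 bool, what is visible of it) and "rect" ([centre column, centre row, width, height] in pixels, round what is visible of it).
The state is a dict: "t": time; "joint_pos": joint angles; "joint_vel": joint speeds; "tau": joint torques, N m; "tcp_pos": TCP position; "tool_rot": TCP orientation; "force": force on the tool from outside, world axes, zero at the start; "ft_torque": the same for the moment, N m; "gripper_width": finger opening in m.
Only numpy, scipy, OpenCV 4.12 (cv2) and the standard library are available. Lean on these libraries where they do the work, as an engineer would, in place of code of your own. Each camera call takes 0.05 s, during which the arm holds its last target.

## Task

The panel with the raised relief is finished: on the marker stand next to it, on the robot's side, turn the hinged flap right over its pivot until it lies flat on the other side with its other face up. Push it over gently with a fingertip, without gripping it or pressing hard. Leave the blank panel's marker as it is and do not move the punch pot, the hammer or the tin.

Things in the scene. Friction and masses are not known exactly. Their poses are not given: they have to be found in the camera images.
- relief_panel: finished panel: brass sheet 130 x 170 mm with an embossed rosette in an oval of beads, on a red slab 180 x 220 x 18 mm fixed to the bench; origin: centre of the slab's underside, z up
- blank_panel: panel not yet begun: the same slab and brass sheet, but the brass is flat and smooth; origin: centre of the slab's underside, z up
- done_stand: the dark wooden marker stand, fixed about 210 mm nearer the robot than the relief panel's centre. Foot 100 x 110 x 10 mm; on it a post 64 x 26 mm up to 79 mm above the bench, between steel cheeks (78 mm over all, up to 90 mm). Origin: centre of the underside; x along the hinge line, roughly away from the robot; y to the side where the flap lies at first; z up. This is the marker to turn.
- done_hinge (a point): middle of this stand's hinge line, 85 mm above the bench; axes as the stand's
- done_flap (a joint): angle of the flap to turn over, rad: 0 = level on the stand's +y side, 1.57 = straight up, 3.14 = level on the -y side; stops at 0 and 3.14. It starts between 0 and 0.3. The stiff hinge holds it at any angle where it is left; about 1 to 2 N at the free edge moves it
- done_edge (a point): middle of the free edge of this flap, at mid thickness; moves with it. The flap: aluminium plate, 60 mm wide along the hinge, 5 mm thick, 80 g, edge 80 mm from the hinge line, overhanging the post by 67 mm with only the foot below (reaching 55 mm from the hinge line). One face has a flat bar, the other a boss in a ring of beads, 2 mm high, not felt by the fingers
- spare_stand: the other, identical dark wooden marker stand, fixed about 210 mm nearer the robot than the blank panel's centre. Foot 100 x 110 x 10 mm; on it a post 64 x 26 mm up to 79 mm above the bench, between steel cheeks (78 mm over all, up to 90 mm). Origin: centre of the underside; x along the hinge line, roughly away from the robot; y to the side where the flap lies at first; z up. Leave it alone.
- spare_edge (a point): middle of the free edge of the spare stand's identical flap (80 mm from its hinge line, 85 mm above the bench when level)
- punch_pot: loose square blue pot 70 x 70 x 100 mm with steel punches up to about 145 mm high; origin: centre of its underside
- hammer: loose hammer, 260 mm long, lying on the bench at the left edge of the work (+y)
- wax_tin: loose round aluminium tin, 56 mm across, 45 mm high; origin: centre of its underside

How it is judged:
At the end, for the whole second after the job is handed in: The finished panel's flap lies over on the other side, within 0.14 rad (8 degrees) of its stop, at rest; the other flap's edge is within 15 mm and the pot, hammer and tin within 20 mm of where they started (value of joint done_flap above 3 rad and velocity of joint done_flap between -0.05 and 0.05 rad/s and not (distance of spare_edge from where it was at the start of the episode above 0.015 m) and not (distance of any of punch_pot, hammer, wax_tin from where it was at the start of the episode above 0.02 m)); the robot touches nothing.
It fails at once if the other marker's flap is moved (its edge by more than 15 mm) (distance of spare_edge from where it was at the start of the episode above 0.015 m).
It fails at once if the pot, hammer or tin is lifted or moved more than 20 mm (distance of any of punch_pot, hammer, wax_tin from where it was at the start of the episode above 0.02 m).
It fails at once if the flap is gripped, or pushed with more than 25 N from the fingers, on its way over (contact force between the fingers and done_flap above 25 N and value of joint done_flap below 2.8 rad).
It fails at once if the flap is gripped or pressed with more than 60 N on its far stop (contact force between the fingers and done_flap above 60 N).
It also fails if it takes over 51 s, if anything falls off the work surface, if the arm or the gripper's body presses on something with over 40 N, if the wrist force passes 120 N, or if a joint passes its speed limit or range.

## Working session

There is one attempt and no reset: what is moved stays moved. The work goes in short steps, each a Python script; the robot and the scene stay as the last script left them, time stands still between calls to the robot, and variables do not carry over. Pictures are saved under pics/ and viewed, and the job is handed in when it is done.

```bash
mkdir -p pics; ls; python3 - <<'E'
from station import bot
import cv2,numpy as np,pickle
d={}
for n in("scene","top"):
    p=bot.camera(n); d[n]=p
    cv2.imwrite(f"pics/{n}0.png",p["color"][:,:,::-1])
    print(n,p["camera_matrix"],p["eye"],p["attitude"])
    for o in("relief_panel","blank_panel","done_stand","done_flap","spare_stand","punch_pot","hammer","wax_tin"):
        r=bot.silhouettes(p,o)
        print(o,[(round(x["conf"],2),np.round(x["rect"]).tolist()) for x in r[:3]])
        d[n+o]=r
pickle.dump(d,open("d.pkl","wb"))
print(bot.state())
E
```

```text
pics
scene [[465.26378694   0.         309.02391854]
 [  0.         465.26378694 242.77160068]
 [  0.           0.           1.        ]] [ 1.5856056  -0.24387501  0.89573758] [ 0.70622895  0.55961108 -0.26034985 -0.34683435]
relief_panel [(0.64, [380.0, 283.0, 95.0, 54.0]), (0.59, [239.0, 251.0, 45.0, 51.0])]
blank_panel [(0.72, [250.0, 312.0, 102.0, 73.0])]
done_stand [(0.7, [361.0, 224.0, 54.0, 49.0]), (0.64, [378.0, 281.0, 92.0, 52.0])]
done_flap [(0.7, [370.0, 211.0, 34.0, 15.0])]
spare_stand [(0.77, [238.0, 250.0, 53.0, 52.0])]
punch_pot [(0.91, [130.0, 239.0, 37.0, 50.0])]
hammer [(0.62, [452.0, 228.0, 48.0, 55.0]), (0.55, [252.0, 315.0, 100.0, 76.0])]
wax_tin [(0.72, [294.0, 225.0, 14.0, 21.0]), (0.48, [360.0, 225.0, 52.0, 52.0])]
top [[448.20127278   0.         325.37152085]
 [  0.         448.20127278 235.26125816]
 [  0.           0.           1.        ]] [ 0.48718296 -0.0074488   1.0952807 ] [ 0.71091412 -0.70105365  0.0384265  -0.04059921]
relief_panel [(0.7, [246.0, 197.0, 94.0, 78.0])]
blank_panel [(0.78, [397.0, 180.0, 98.0, 73.0])]
done_stand [(0.89, [235.0, 278.0, 
[... 225 characters left out ...]
, 279.0, 71.0, 46.0])]
{'t': 0.9, 'joint_pos': array([-1.35338021e+00,  3.12885335e-01,  1.49771684e+00, -8.59814077e-06,
        1.33100585e+00, -2.23419564e-01]), 'joint_vel': array([-0.00203595, -0.00037171, -0.00030288, -0.00076917, -0.00015963,
        0.00172431]), 'tau': array([ 5.08504418e-04, -4.12151170e+01, -2.59893984e+01, -1.10994672e-04,
        6.00010681e-04,  1.18157030e-05]), 'tcp_pos': array([ 0.22399247, -0.47481555,  0.25629534]), 'tool_rot': array([ 8.44599681e-01, -5.35398336e-01, -8.37980049e-06, -2.50661629e-06]), 'force': array([ 1.14827168,  0.47657753, -0.16015546]), 'ft_torque': array([ 0.00757934,  0.00669387, -0.02060537]), 'gripper_width': 0.08529522775664464}
```

```bash
python3 - <<'E'
import cv2,pickle
d=pickle.load(open("d.pkl","rb"))
i=d["top"]["color"][:,:,::-1]
cv2.imwrite("pics/topc.png",cv2.resize(i[130:350,170:460],(790,600),interpolation=cv2.INTER_CUBIC))
j=d["scene"]["color"][:,:,::-1]
cv2.imwrite("pics/scc.png",cv2.resize(j[180:330,220:420],(800,600),interpolation=cv2.INTER_CUBIC))
E
```

```text
(no output)
```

View pics/top0.png

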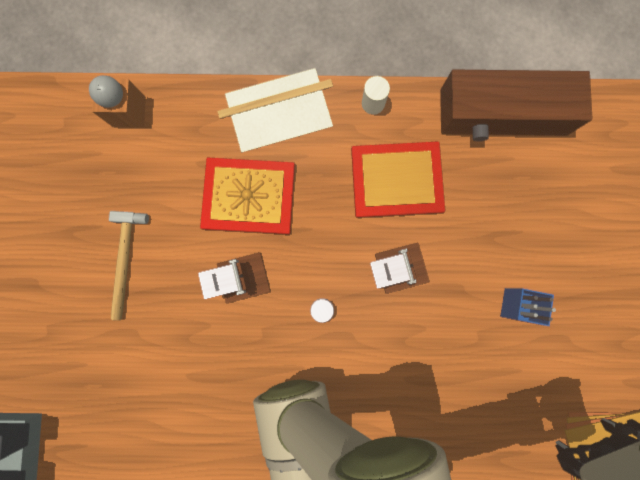

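View pics/scene0.png

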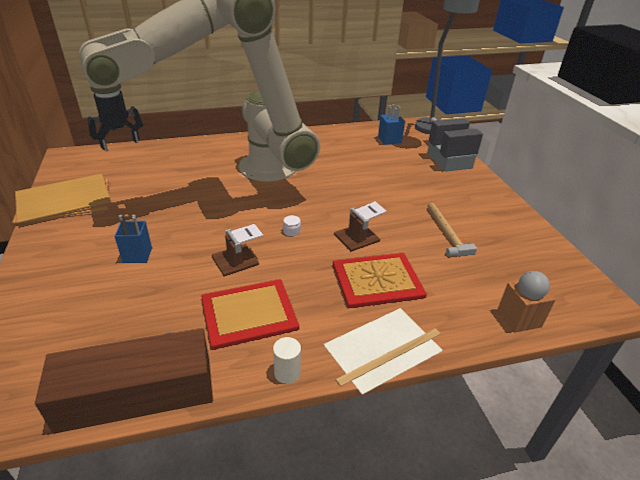

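```bash
sleep 1
```

```text
(no output)
```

The relief panel is on the left (top-view px 248,195), with its stand just below it at about (240,278). The flap lies to the image-left (+y) at about (221,281), with its bar face up. Next I'll zoom in on the stand.

```bash
python3 - <<'E'
import cv2,pickle
d=pickle.load(open("d.pkl","rb"))
i=d["top"]["color"][:,:,::-1]
cv2.imwrite("pics/topd.png",cv2.resize(i[240:315,185:285],(800,600),interpolation=cv2.INTER_CUBIC))
j=d["scene"]["color"][:,:,::-1]
cv2.imwrite("pics/scd.png",cv2.resize(j[195:255,325:405],(800,600),interpolation=cv2.INTER_CUBIC))
E
```

```text
(no output)
```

View pics/topd.png

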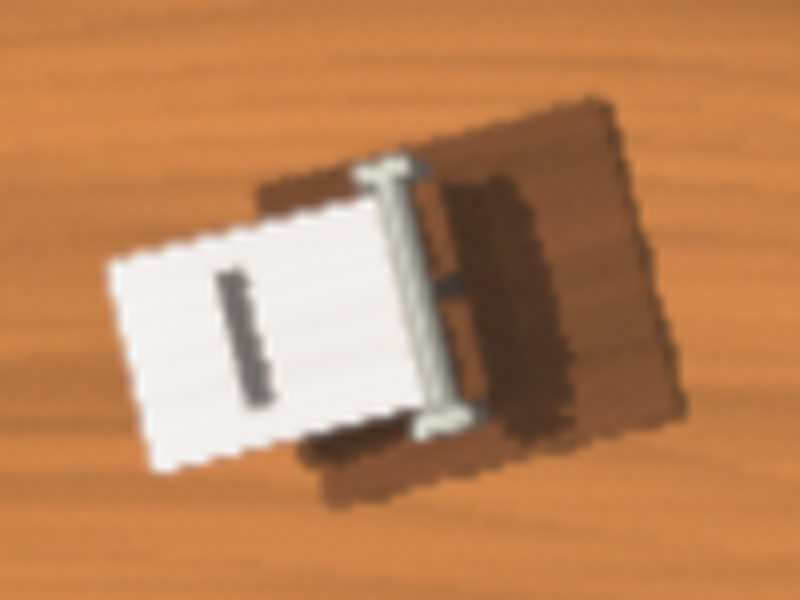

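View pics/scd.png

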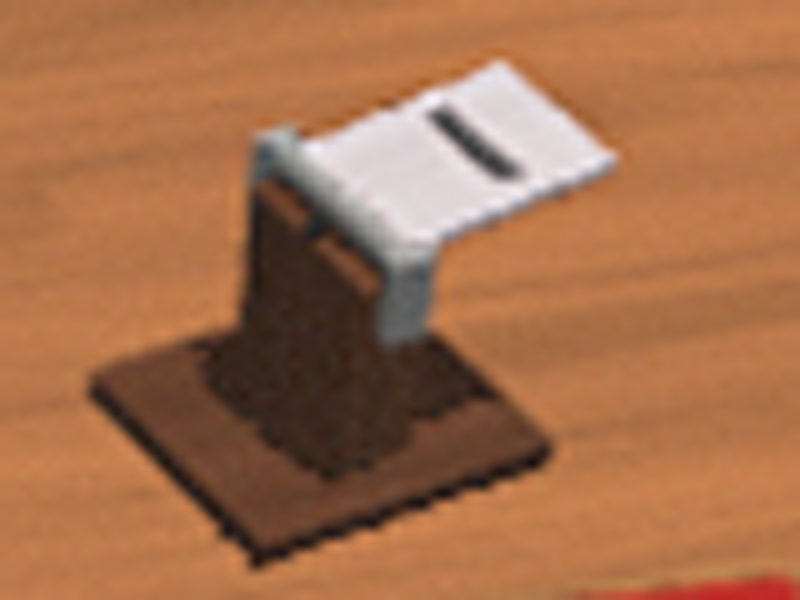

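```bash
cat > h.py <<'E'
import numpy as np,pickle
from scipy.spatial.transform import Rotation as R
from scipy.optimize import least_squares
import os
def proj(cam,P):
    q=R.from_quat(cam["attitude"]).inv().apply(np.atleast_2d(P)-cam["eye"]); K=cam["camera_matrix"]
    return np.c_[K[0,0]*q[:,0]/q[:,2]+K[0,2],K[1,1]*q[:,1]/q[:,2]+K[1,2]]
H=85e-3; HALF=11e-3; TILT=np.radians(45)
def frame(p):  # x,y,yaw
    return R.from_euler("z",p[2])
def w(p,L): return frame(p).apply(np.atleast_2d(L))+[p[0],p[1],0]
def tip_pose(p,th,tilt=TILT,clear=0.0,r0=.050,r1=.062,r2=.045):
    """TCP pos, quat for finger touching the pushed face of flap at angle th"""
    s,c=np.sin(tilt),np.cos(tilt); a=np.array([-s,-c]); n=np.array([-c,s])
    e=np.array([np.cos(th),np.sin(th)]); m=np.array([np.sin(th),-np.cos(th)])
    tA=np.pi/2-tilt; tB=np.pi-tilt
    d=.0025+clear
    if th<tA: T=.08*e+d*m+(.08-r0)*a-HALF*n
    elif th<tB:
        r=r0+(r1-r0)*(th-tA)/(tB-tA); T=r*e+d*m-HALF*n
    else:
        ra=r1-2*HALF; r=ra+(r2-ra)*(th-tB)/(np.pi-tB); T=r*e+d*m+HALF*n
    P=T-.025*a
    Rl=np.column_stack([[1,0,0],np.cross([0,-s,-c],[1,0,0]),[0,-s,-c]])
    return w(p,[0,P[0],H+P[1]])[0],frame(p)*R.from_matrix(Rl)
E
python3 - <<'E'
from h import *
d=pickle.load(open("d.pkl","rb"))
T=lambda u,v:(185+u/8-.5+.06,240+v/8-.5+.06)
S=lambda u,v:(325+u/10-.45,195+v/10-.45)
# local points
foot=[(.05,-.055,.01),(-.05,-.055,.01),(-.05,.055,.01),(.05,.055,.01)]
ft=np.array([T(600,97),T(685,417),T(325,507),T(258,185)])
fl=lambda th:[(x,.08*np.cos(th)-.0025*np.sin(th),H+.08*np.sin(th)+.0025*np.cos(th)) for x in(.03,-.03)]
flt=np.array([T(106,262),T(152,475)])
# scene: viewed from +x looking back: near camera = +x
fls=np.array([S(617,156),S(503,58)])
# scene foot top: corners
fs=np.array([S(255,552),S(92,385)]); fsP=[(.05,-.055,.01),(-.05,-.055,.01)]
fs2=np.array([S(550,445)]); fs2P=[(.05,.055,.01)]
t,s=d["top"],d["scene"]
def res(q):
    th=q[3];p=q[:3]
    return np.r_[(proj(t,w(p,foot))-ft).ravel(),(proj(t,w(p,fl(th)))-flt).ravel(),(proj(s,w(p,fl(th)))-fls).ravel(),(proj(s,w(p,fsP))-fs).ravel(),(proj(s,w(p,fs2P))-fs2).ravel()]
r=least_squares(res,[.38,.2,0.2,0.1])
print(r.x,np.round(r.fun.reshape(-1,2),1).tolist())
r=least_squares(res,r.x,loss="soft_l1");print(r.x)
np.save("p.npy",r.x)
from station import bot
for th in [-.2,0,.5,1,1.5,2,2.5,3,3.14]:
    P,Q=tip_pose(r.x,th)
    for f in(0,1):
        QQ=Q*R.from_euler("z",np.pi*f)
        j=bot.ik(P,QQ.as_quat()); print(th,f,np.round(P,3),None if j is None else np.round(j,2))
E
```

```text
[0.5049356  0.19375241 0.26771211 0.11748703] [[0.8, -0.4], [-0.0, -0.2], [0.4, 0.1], [-0.6, -0.0], [0.3, -0.2], [0.6, -0.4], [0.2, -0.1], [0.1, -0.0], [0.8, -0.9], [-0.3, -2.0], [1.0, -0.6]]
[0.50466827 0.19380871 0.26474558 0.11623013]
-0.2 0 [0.483 0.273 0.055] [ 0.58  0.82  1.43 -0.77  1.29  0.7 ]
-0.2 1 [0.483 0.273 0.055] [ 0.58  0.82  1.43 -0.77  1.29 -2.44]
0 0 [0.483 0.275 0.071] [ 0.59  0.8   1.43 -0.77  1.31  0.68]
0 1 [0.483 0.275 0.071] [ 0.59  0.8   1.43 -0.77  1.31 -2.46]
0.5 0 [0.485 0.267 0.11 ] [ 0.57  0.73  1.43 -0.76  1.35  0.63]
0.5 1 [0.485 0.267 0.11 ] [ 0.57  0.73  1.43 -0.76  1.35 -2.51]
1 0 [0.49  0.247 0.137] [ 0.54  0.68  1.45 -0.77  1.36  0.58]
1 1 [0.49  0.247 0.137] [ 0.54  0.68  1.45 -0.77  1.36 -2.56]
1.5 0 [0.496 0.225 0.15 ] [ 0.5   0.64  1.48 -0.78  1.34  0.55]
1.5 1 [0.496 0.225 0.15 ] [ 0.5   0.64  1.48 -0.78  1.34 -2.59]
2 0 [0.504 0.197 0.15 ] [ 0.45  0.62  1.52 -0.8   1.3   0.53]
2 1 [0.504 0.197 0.15 ] [ 0.45  0.62  1.52 -0.8   1.3  -2.61]
2.5 0 [0.51  0.173 0.137] [ 0.41  0.62  1.55 -0.83  1.25  0.54]
2.5 1 [0.51  0.173 0.137] [ 0.41  0.62  1.55 -0.83  1.25 -2.6 ]
3 0 [0.513 0.162 0.119] [ 0.39  0.64  1.58 -0.85  1.21  0.56]
3 1 [0.513 0.162 0.119] [ 0.39  0.64  1.58 -0.85  1.21 -2.58]
3.14 0 [0.514 0.16  0.113] [ 0.39  0.65  1.58 -0.85  1.2   0.57]
3.14 1 [0.514 0.16  0.113] [ 0.39  0.65  1.58 -0.85  1.2  -2.57]
```

```bash
python3 - <<'E'
from station import bot
from h import *
import cv2
p=np.load("p.npy")
bot.command_gripper(0.0)
P,Q=tip_pose(p,-.12); q=Q.as_quat(); z=Q.as_matrix()[:,2]
hi=P-.10*z+[0,0,.15]
print(P,hi,bot.ik(hi,q))
bot.reach(hi,q); print(bot.state()["t"])
bot.move_linear(P-.10*z,speed=.2)
bot.move_linear(P-.045*z,speed=.15)
s=bot.state(); print(s["t"],s["tcp_pos"],P-.045*z,s["force"],s["ft_torque"],s["gripper_width"])
for n in("top","scene"):
    c=bot.camera(n); u=c["color"][:,:,::-1]
    # predicted tip markers
    im=u[220:320,160:293] if n=="top" else u[150:260,310:457]
    cv2.imwrite(f"pics/{n}1.png",cv2.resize(im,(798,600),interpolation=cv2.INTER_CUBIC))
E
```

```text
[0.48285387 0.27427214 0.06162729] [0.46435145 0.34251919 0.28233797] [ 0.69098253  0.63264157  1.11956137 -0.71053781  1.73146951  0.43404301]
4.6417
6.0583 [0.47489561 0.30545673 0.09453505] [0.47452778 0.30498331 0.0934471 ] [ 0.28957423 -0.11956003  0.66987691] [ 0.33019702  0.03647734 -0.00524019] 3.1891366085671275e-05
```

View pics/top1.png

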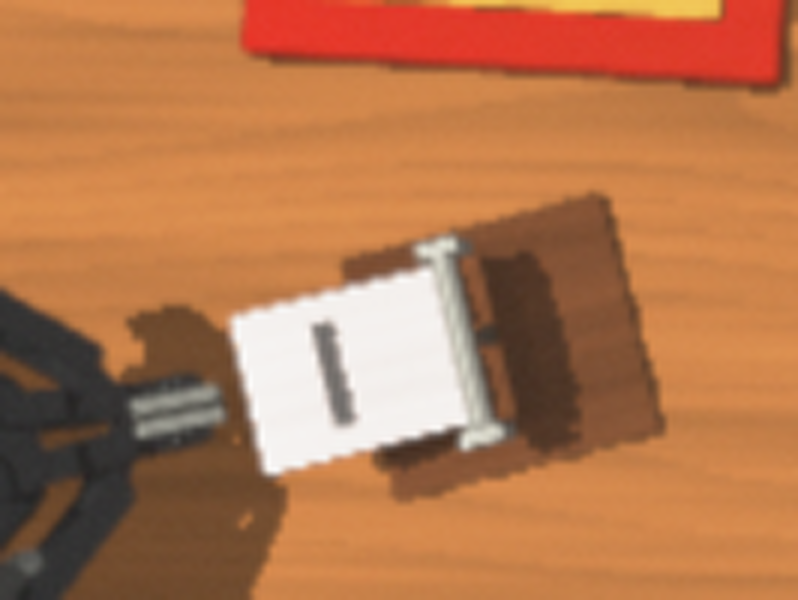

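View pics/scene1.png

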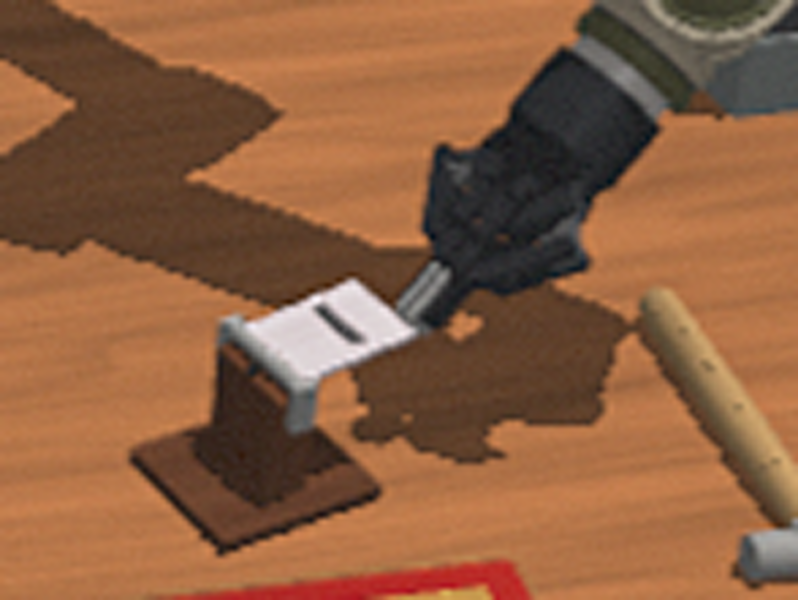

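The top view (crop px 225,410) and the scene view (410,310) both show the closed fingertip lined up just outside the middle of the free edge, clear of the flap. I'll insert it below the edge and start lifting.

```bash
cat >> h.py <<'E'
def sweep(bot,p,a,b,step,F0,speed=.08,lim=12):
    n=max(1,int(np.ceil((b-a)/step)))
    for th in np.linspace(a,b,n+1)[1:]:
        P,Q=tip_pose(p,th); bot.move_linear(P,rot=Q.as_quat(),speed=speed)
        s=bot.state(); f=s["force"]-F0
        print(round(th,2),round(s["t"],2),np.round(f,1),round(np.linalg.norm(f),1))
        if np.linalg.norm(f)>lim: print("STOP");return th
    return b
E
python3 - <<'E'
from station import bot
from h import *
import cv2
p=np.load("p.npy")
F0=bot.state()["force"]; np.save("F0.npy",F0)
P,Q=tip_pose(p,-.12); bot.move_linear(P,rot=Q.as_quat(),speed=.06)
print(bot.state()["force"]-F0)
th=sweep(bot,p,-.12,.95,.18,F0)
c=bot.camera("scene"); cv2.imwrite("pics/scene2.png",cv2.resize(c["color"][150:260,310:457,::-1],(798,600)))
E
```

```text
[ 0.19290583 -0.12819989 -0.14481512]
0.06 7.38 [ 0.1 -0.8 -0.6] 1.0
0.24 7.71 [ 1.  -1.  -0.3] 1.4
0.41 8.03 [-0.4 -0.1 -0.8] 0.9
0.59 8.36 [-0.4 -0.3 -0.1] 0.5
0.77 8.68 [-0.2 -0.7 -0.2] 0.8
0.95 8.95 [ 0.1 -1.3 -0.5] 1.4
```

View pics/scene2.png

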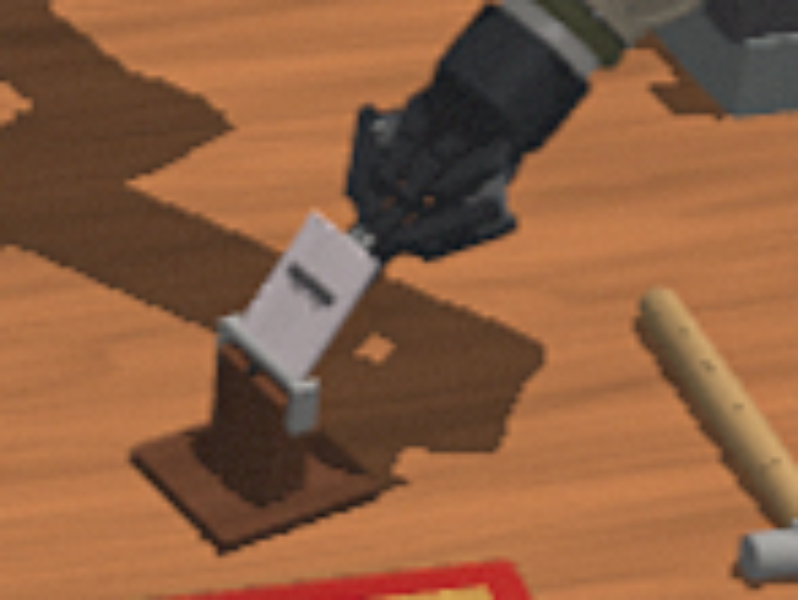

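The flap has risen to about 50° with the finger under it (crop px 360,240), and the forces are tiny. I'll keep going.

```bash
python3 - <<'E'
from station import bot
from h import *
import cv2
p=np.load("p.npy");F0=np.load("F0.npy")
th=sweep(bot,p,.95,2.75,.15,F0)
c=bot.camera("scene"); cv2.imwrite("pics/scene3.png",cv2.resize(c["color"][150:260,310:457,::-1],(798,600)))
E
```

```text
1.1 9.25 [ 0.4 -1.1 -0.3] 1.2
1.25 9.5 [-1.3 -1.1 -0.9] 1.9
1.4 9.75 [-0.5 -0.   0.4] 0.7
1.55 10.01 [-0.2 -0.5 -0. ] 0.5
1.7 10.27 [-0.4 -1.5  0.1] 1.6
1.85 10.53 [ 0.5 -0.6 -0.6] 0.9
2.0 10.78 [-0.2 -0.8  0.5] 1.0
2.15 11.05 [ 0.8 -0.8 -0.2] 1.1
2.3 11.32 [-0.1 -0.5  0.2] 0.6
2.45 11.57 [ 0.2 -0.4 -0.6] 0.7
2.6 11.82 [-0.3 -1.  -0.3] 1.0
2.75 12.07 [ 0.5 -0.9 -0.4] 1.0
```

View pics/scene3.png

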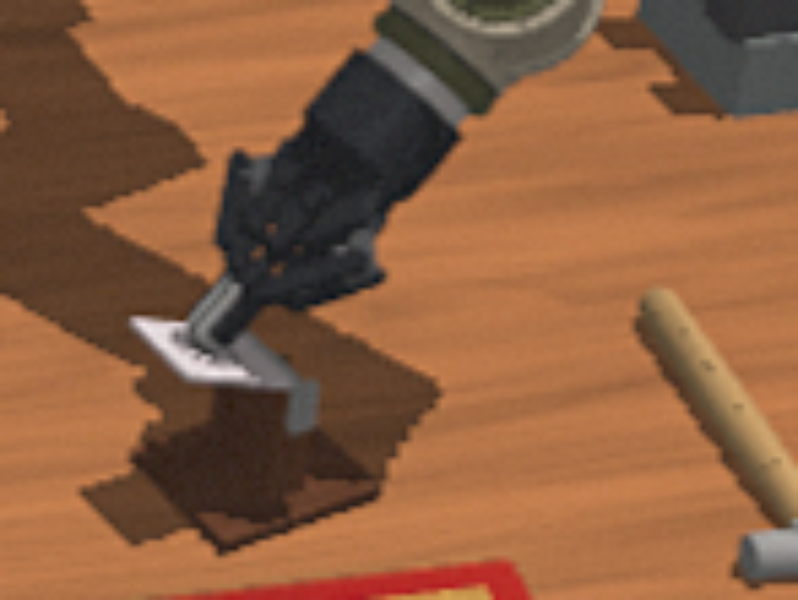

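The flap is past vertical and coming down on the far side, with the fingertip on its beaded face at about crop px (205,340). I'll finish slowly and watch the force.

```bash
python3 - <<'E'
from station import bot
from h import *
import cv2
p=np.load("p.npy");F0=np.load("F0.npy")
th=sweep(bot,p,2.75,3.05,.1,F0,speed=.04,lim=7)
if th>=3.05: th=sweep(bot,p,3.05,3.26,.03,F0,speed=.02,lim=5)
print(th)
c=bot.camera("scene"); cv2.imwrite("pics/scene4.png",cv2.resize(c["color"][150:260,310:457,::-1],(798,600)))
P=bot.state()["tcp_pos"]; z=R.from_quat(bot.state()["tool_rot"]).as_matrix()[:,2]
bot.move_linear(P+[0,0,.03],speed=.05)
bot.move_linear(P+[0,0,.06]-.12*z,speed=.15)
bot.sleep(.5)
d={}
for n in("top","scene"):
    c=bot.camera(n); d[n]=c
    cv2.imwrite(f"pics/{n}5.png",c["color"][:,:,::-1])
    for o in("punch_pot","hammer","wax_tin","spare_stand"):
        print(n,o,[(round(x["conf"],2),np.round(x["rect"]).tolist()) for x in bot.silhouettes(c,o)[:1]])
pickle.dump(d,open("d5.pkl","wb"))
i=d["top"]["color"][:,:,::-1]
cv2.imwrite("pics/top5d.png",cv2.resize(i[240:315,195:295],(800,600),interpolation=cv2.INTER_CUBIC))
j=d["scene"]["color"][:,:,::-1]
cv2.imwrite("pics/sc5d.png",cv2.resize(j[195:255,315:395],(800,600),interpolation=cv2.INTER_CUBIC))
print(bot.state()["t"])
E
```

```text
2.85 12.38 [ 0.9  0.3 -0.4] 1.0
2.95 12.63 [-0.6 -2.1  0.6] 2.3
3.05 12.89 [ 1.2 -0.9  0.1] 1.5
3.08 13.14 [-0.5 -0.2 -0.1] 0.6
3.11 13.39 [ 0.1 -0.8 -0.1] 0.9
3.14 13.64 [-0.6 -0.4 -0.2] 0.8
3.17 13.89 [ 1.3 -0.2  0. ] 1.3
3.2 14.14 [-1.8  1.   4.6] 5.1
STOP
3.1999999999999997
top punch_pot [(0.64, [529.0, 307.0, 53.0, 39.0])]
top hammer [(0.89, [129.0, 241.0, 40.0, 59.0])]
top wax_tin [(0.94, [320.0, 311.0, 25.0, 26.0])]
top spare_stand [(0.66, [397.0, 268.0, 62.0, 48.0])]
scene punch_pot [(0.89, [133.0, 238.0, 36.0, 50.0])]
scene hammer [(0.96, [449.0, 228.0, 52.0, 56.0])]
scene wax_tin [(0.89, [292.0, 225.0, 15.0, 22.0])]
scene spare_stand [(0.66, [238.0, 251.0, 52.0, 54.0])]
17.05
```

View pics/top5d.png

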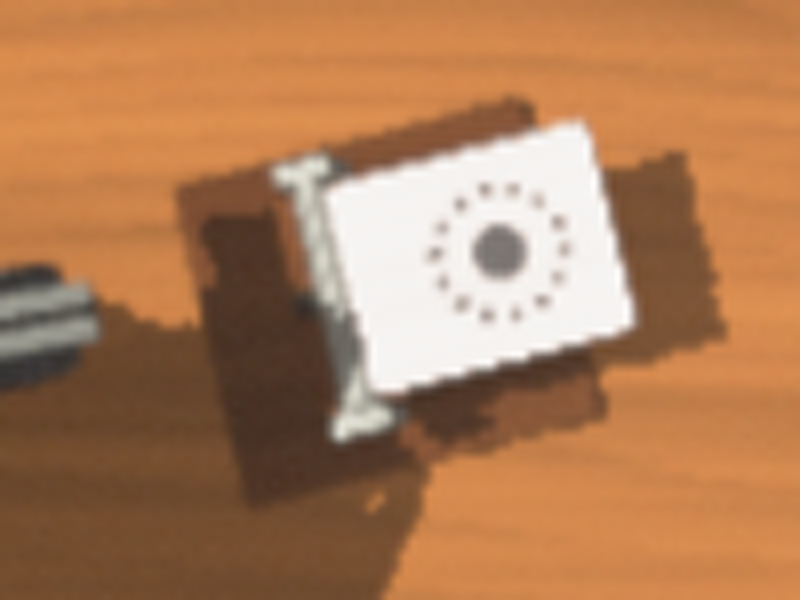

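View pics/sc5d.png

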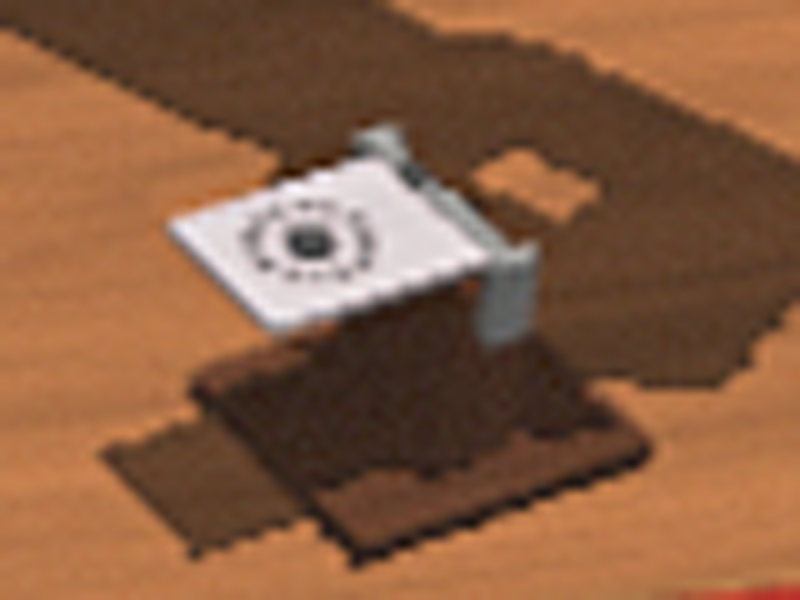

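View pics/top5.png

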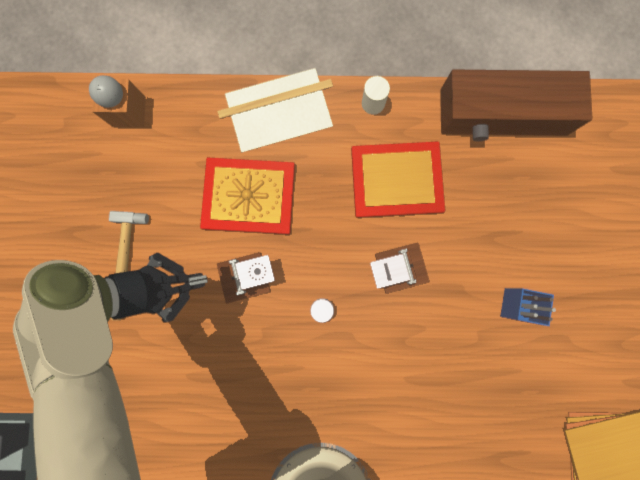

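The flap now lies level on the -y side with the boss and beads up (top px ~258,272), and the arm is clear of everything. I'll check its angle numerically before handing in.

```bash
python3 - <<'E'
from h import *
p=np.load("p.npy")[:3]; d=pickle.load(open("d5.pkl","rb"))
T=lambda u,v:(195+u/8-.44,240+v/8-.44)
S=lambda u,v:(315+u/10-.45,195+v/10-.45)
obs=np.array([T(583,120),T(635,328)]),np.array([S(275,325),S(168,228)])
fl=lambda th:[(x,.08*np.cos(th)+.0025*np.sin(th),H+.08*np.sin(th)-.0025*np.cos(th)) for x in(.03,-.03)]
f=lambda q:np.r_[(proj(d["top"],w(p,fl(q[0])))-obs[0]).ravel(),(proj(d["scene"],w(p,fl(q[0])))-obs[1]).ravel()]
r=least_squares(f,[3.1]);print(r.x,r.fun.round(1))
from station import bot
s=bot.state();print(s["force"],s["joint_vel"].round(3),s["tcp_pos"])
if abs(r.x[0]-3.14)<.1: bot.hand_in();print("handed in")
E
```

```text
[3.16000123] [ 0.9  0.1  0.7  0.  -0.3  0.2 -0.2 -0.7]
[ 0.2487776  -0.29151435  0.23422968] [ 0.    -0.001 -0.001 -0.001 -0.002  0.   ] [0.49180829 0.24152521 0.25558447]
the job is handed in; nothing more can be done
handed in
```

I turned the relief panel's marker flap right over with the closed fingertip. It now lies flat on its far stop with the boss-and-beads face up. I handed the job in at about 17 s of robot time; no verdict is reported.

- **Force:** the wrist force, read after each short step, stayed at or below 2.3 N on the way over. It rose once to about 5 N as the flap met the stop, and I stopped there and backed off. I did not monitor force continuously between steps.
- **Flap angle:** the pictures taken after I withdrew give about 3.16 rad, which matches the 3.14 stop within measurement error. I did not measure its velocity.
- **Other objects:** the pot, tin and spare marker were detected within about 3 px (roughly 7 mm) of their starting places. In the top view the hammer's outline had shrunk because the arm covered its handle, so its position there disagreed with the start. In the scene view it was within about 3 px, and its head had not moved in the top view.
- **Arm:** it was at rest and clear of everything at hand-in.

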